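# Clamp an exhaust stub in the tacking jig

### The arm

A 6-joint arm with a two-finger parallel gripper is mounted at the origin on the work surface. World frame = base frame: x ahead of the robot, y to its left, z up, the work surface at z = 0. Lengths are in m, angles in rad, forces in N, time in s.
With the tool pointing down it reaches from about 0.35 to 0.85 m from the base axis. Payload 8.1 kg.
Tool frame: the origin (TCP) lies on the centre line of the jaws, within the pads' length; the fingertips stand robot.tips_ahead ahead of it and the grasp point (between the pads) lies 8 mm behind it (robot.tips_ahead is the distance from the TCP to the fingertips, in m); z points along the fingers, y is the direction in which the jaws open and shut (so a half turn about z gives the same grasp; the last joint's range is limited). The gripper opens to 93 mm and grips with 3 to 60 N. Pads are 15 mm wide; open, the fingers measure 128 mm over their backs; the gripper's body (75 mm by 188 mm) begins 65 mm behind the grasp point.
Start: joints at [-1.277, 0.13, 1.488, -0, 1.523, -0.085], TCP at [0.222, -0.557, 0.23] pointing down, gripper open.
Joint ranges: [-2.96, 2.96], [-0.89, 2.26], [0.02, 2.5], [-1.34, 4.48], [0, 2.73], [-2.66, 2.66]. Speed limits (rad/s): [2.39, 2.39, 2.79, 3.14, 3.14, 3.14].

### API

Orientations are given as a rotation vector (axis times angle).
In Python, from plant import monitor, eyes, job, robot gives the robot as it stands.
- The arm moves only by the tool servo_tool, never from a script. Its argument "plan" is a list that holds one entry, the list of rows, each a list of 7 numbers: the closure, from -1 (fully open) to 1 (shut), so that 0 is half open, then the shift along the world's x, y, z in mm, then the turn, a rotation vector about the world's x, y, z in rad. In form: [[[hand, dx, dy, dz, ax, ay, az], ...]]. A call has 1 to 12 rows; each row shifts and turns the commanded pose from where the row before left it; what a row does not reach is not made up. A row lasts 1/10 s, in which the tool goes at most 50 mm and 8.59 degrees, less where a joint would pass 70% of its speed; a pose out of reach is approached as far as the arm can. A call with a gripper value outside its range is refused whole. The fingers move at their own pace and stop on an object; "force" is the grip in N (left out, the last holds). Time passes only in rows, so rows that do not move let the fingers close. It gives the time, the measured TCP pose, the force and the opening at its end, in the units of the state.
- monitor.read_state(): the state, without advancing time (a new reading comes with each control period).
- eyes.read_camera(name): name is "scene" or "top" or "wrist"; returns the picture (480x640x3 uint8, red, green, blue); there is no depth.
- eyes.camera_info(name): a dict with "mtx" (3x3 intrinsics, pixels), "R" (3x3) and "t" (3): a world point X has camera coordinates R X + t. Camera axes: x right, y down, z forward; pixel columns grow to the right and rows downward; lengths in m; the calibration is good to about 2 mm. A picture is of the moment at which its call begins: read the wrist's pose just before it. camera_info takes no time and is no camera call; for the wrist camera it gives the pose at the moment of the call.
- job.close_job(): hands the job in, once; it reports no verdict.
The state is a dict: "t": time; "q": joint angles; "dq": joint speeds; "joint_torque": joint torques, N m; "tool_pos": TCP position; "orientation": TCP orientation; "force": force on the tool from outside, world axes, zero at the start; "wrist_torque": the same for the moment, N m; "opening": finger opening in m.
Only numpy, scipy, OpenCV 4.12 (cv2) and the standard library are available. Lean on these libraries where they do the work, as an engineer would, in place of code of your own. Each camera call takes 0.05 s, during which the arm holds its last target. There are 200 camera calls.

### The job

Take the bright steel pipe stub from its wooden rest, lay it in the two saddles of the blue jig and slide it gently along them until it is fully home against the red depth stop. Then tip the yellow spring flap over past its snap point, without forcing it, and let its own spring snap it down onto the stub. Leave the rusty stub and everything else on the bench where it is.

Things in the scene. Friction and masses are not known exactly. Their poses are not given: they have to be found in the camera images.
- stub_mid (a point): Centre of the bright steel pipe stub to clamp: 48 mm diameter, 140 mm long, 0.2 to 0.4 kg, ends alike and closed (black), two thin dark bands. Its y axis runs along the pipe. It starts level in one of two wooden rests, axis 50 mm above the bench; beside the pipe the rest is lower than 40 mm.
- jig: Blue jig, fixed. Origin on the bench under the middle of the pipe bed; y runs along the bed towards the red depth stop, x sideways to the flap's hinge, z up. Base plate 12 mm high, x -40 to 95, y -108 to 118 mm. Two steel V saddles, each 15 mm long, at y = -35 and 35 mm centre the pipe across x and carry its axis 55 mm high; they stay below 43 mm height and within x = +/-27 mm.
- saddle_mid (a point): Point of the jig on the axis of a pipe lying in the saddles, half-way between them: 55 mm above the jig's origin, axes as the jig's.
- stop_zone (a point): Point of the jig above the origin's y axis (x 0, y 87, z 55 mm of the jig), only the middle of where the red depth stop may be: an upright plate 36 mm wide and 73 mm high, bolted with its pipe-side face at y = 74 to 100 mm. Where is not measured: feel for it with the pipe's end, which must stay within 2 mm of it. The stop bears at most 25 N before it slips.
- flap_hinge (a point): Middle of the flap's hinge axis, at x 75, y 0, z 83 mm of the jig, axes as the jig's; the hinge runs along y. It is carried by two posts at y = +/-30 mm (8 mm thick, x 67 to 83 mm, up to 89 mm high); a coil spring stands outside the +y post (y 32 to 44, x 50 to 95, up to 106 mm high).
- flap_edge (a point): Middle of the free edge of the yellow flap: a plate 40 mm wide along the hinge, 5 mm thick, reaching 92 mm from the hinge, with a 4 mm rubber pad on the side that lands on the pipe. Pushed level near this edge from behind (towards the jig's -x) it takes 7 to 13 N at first, then less and less. The hinge bears at most 20 N from the fingers.
- flap (a joint): Flap angle, rad: 0 open at its stop, leaning 35 degrees away from the bed (to the jig's +x); 0.61 upright; 2.18 level on a pipe (2.30 with none). Spring: 0.45 N m at 0, falling steadily to none at the snap point, 0.85 to 0.9 (15 degrees past upright). Below that it springs back open, beyond it springs shut within about 1 s; past 1.7 the fingers must be off it, neither pressing nor riding it down.
- old_stub_mid (a point): Centre of the rusty brown stub, same size as the bright one, in the other wooden rest. To be left alone.
- spray_can: Yellow spray can, 62 mm diameter, 170 mm high, standing; origin under its centre. Leave alone.
- hammer: Hammer lying on the bench, about 270 mm long along its x axis. Leave alone.
- spanner: Spanner lying on the bench, about 180 mm long along its x axis. Leave alone.
- mug: Blue mug, 80 mm diameter, 90 mm high; origin under its centre. Leave alone.
- collar: Aluminium collar ring lying flat, 72 mm diameter, 18 mm high; origin under its centre. Leave alone.
- flange: Dark flange plate lying flat, 100 x 60 x 8 mm; origin under its centre. Leave alone.
There are look-alikes about, which are no part of the job. What is shaped like the part that bears stub_mid but green, pink or turquoise is not meant.

How it is judged:
On the way, in this order (a step that is already met when the one before it is completed fails the run):
1. the stub lies in the saddles, its end home against the depth stop (within 2 mm), let go, while the flap is still open (distance between stub_mid and depth_stop_c0 below 0.077 m and angle between the y axis of stub and the y axis of jig, either way round below 0.06 rad and horizontal distance between stub_mid and saddle_mid below 0.05 m and x of stub_mid in the frame of jig between -0.004 and 0.004 m and z of stub_mid in the frame of jig below 0.059 m and value of joint flap below 0.3 rad and contact force between the fingers and stub below 0.1 N), for 0.2 s.
2. the flap has snapped shut onto the stub (value of joint flap between 2.05 and 2.26 rad and contact force between flap and stub above 1 N), for 0.2 s.
At the end, for the whole second after the job is handed in: The stub is at rest in both saddles, along the bed within 0.06 rad and centred within 4 mm, its end within 2 mm of the depth stop's face; the flap lies on it (2.05 to 2.26 rad), held down by its spring with more than 1 N (all of step 2 and distance between stub_mid and depth_stop_c0 below 0.077 m and angle between the y axis of stub and the y axis of jig, either way round below 0.06 rad and horizontal distance between stub_mid and saddle_mid below 0.05 m and x of stub_mid in the frame of jig between -0.004 and 0.004 m and z of stub_mid in the frame of jig below 0.059 m and linear speed of stub below 0.01 m/s); the robot touches nothing.
It fails at once if the stub is pressed against the depth stop with more than 25 N (contact force between stub and depth_stop_c0 above 25 N).
It fails at once if the fingers load the flap with more than 20 N (contact force between the fingers and flap above 20 N).
It fails at once if the fingers press or ride the flap beyond 1.7 rad instead of letting it spring shut (value of joint flap above 1.7 rad and contact force between the fingers and flap above 1 N).
It fails at once if the rusty stub is moved by more than 20 mm or another thing on the bench by more than 30 mm (distance of old_stub_mid from where it was at the start of the episode above 0.02 m or distance of any of spray_can, hammer, spanner, mug, collar, flange from where it was at the start of the episode above 0.03 m).
It also fails if it takes over 64 s, if anything falls off the work surface, if the arm or the gripper's body presses on something with over 40 N, if the wrist force passes 120 N, or if a joint passes its speed limit or range.

## Working session

There is one attempt and no reset: what is moved stays moved. The work goes in short steps, Python scripts to look and compute and a tool call to move; the robot and the scene stay as the last step left them, time stands still between calls to the robot, and variables do not carry over. Pictures are saved under pics/ and viewed, about 8 in all and at most 12, crops included, and the job is handed in when it is done.

Besides the shell and the picture viewer there is one more tool, called after "Request:" in YAML: its name, and indented under it one key for each argument. servo_tool: Moves the arm, as the interface text tells. Its arguments: {"type":"object","properties":{"plan":{"type":"array"},"force":{"type":"number"}},"required":["plan"]}

```bash
ls; mkdir -p pics; python3 - <<'E'
from plant import monitor, eyes, job, robot
import cv2
s=monitor.read_state(); print(s, robot.tips_ahead)
for n in("scene","top"):
    cv2.imwrite(f"pics/{n}0.png",eyes.read_camera(n)[:,:,::-1]); i=eyes.camera_info(n); print(i)
E
```

```text
pics
{'t': 0.0, 'q': array([-1.27740140e+00,  1.31154757e-01,  1.48929053e+00, -3.63223543e-06,
        1.52300590e+00, -8.54149608e-02]), 'dq': array([-0.00164621,  0.00117874, -0.00012526,  0.00054626, -0.00092234,
       -0.00141566]), 'joint_torque': array([-2.39853245e-03, -5.59855771e+01, -4.91748548e+01,  7.66043644e-02,
        3.57360870e-02, -8.83898565e-05]), 'tool_pos': array([ 0.22173789, -0.55692162,  0.22858509]), 'orientation': array([-3.08359466e+00, -5.91134150e-01,  3.08526784e-04]), 'force': array([-0.39702864, -0.64019217,  0.60169337]), 'wrist_torque': array([0.02879806, 0.03281883, 0.02287009]), 'opening': 0.09297699014774842} 0.011
{'mtx': array([[465.87842997,   0.        , 321.8148302 ],
       [  0.        , 465.87842997, 249.38110721],
       [  0.        ,   0.        ,   1.        ]]), 'R': array([[ 0.70189451,  0.71209928, -0.01608428],
       [ 0.53225084, -0.53936221, -0.65253157],
       [-0.47334252,  0.44944746, -0.75759082]]), 't': array([-0.38380519, -0.14480352,  1.43537492])}
{'mtx': array([[582.77702291,   0.        , 329.9351669 ],
       [  0.        , 582.77702291, 236.06686318],
       [  0.        ,   0.        ,   1.        ]]), 'R': array([[-0.02338384, -0.99968735, -0.00885438],
       [-0.98976882,  0.02439696, -0.14057908],
       [ 0.14075114,  0.00547651, -0.99002986]]), 't': array([0.10848926, 0.52655488, 1.43268824])}
```

View pics/top0.png

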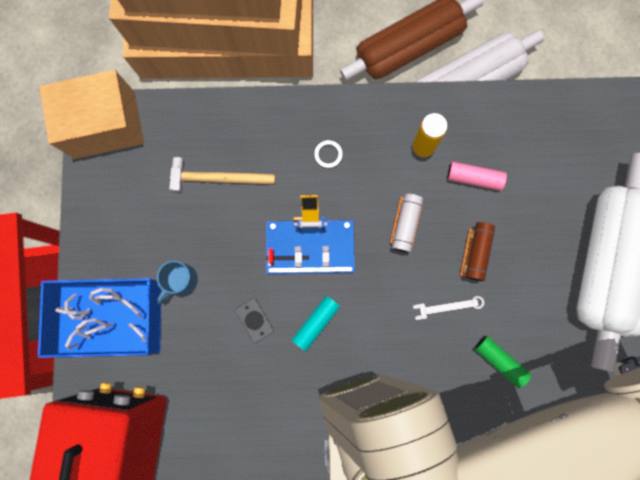

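View pics/scene0.png

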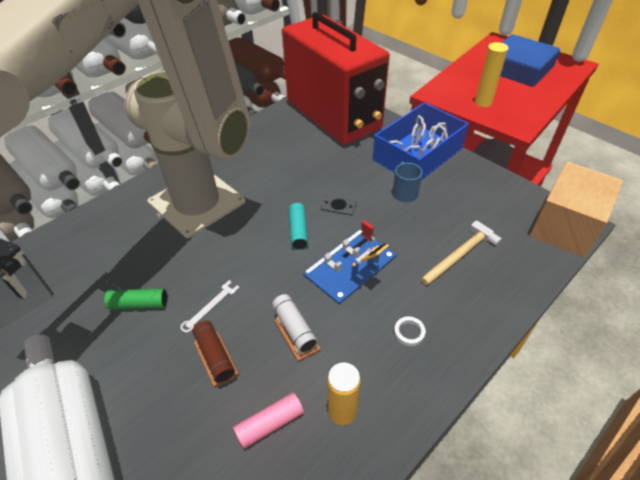

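Top view: bright stub at (407,222) in its rest; jig at (310,246) with the red stop at (271,257) and the open flap at (310,208). Look-alikes are rusty (478,250), pink (477,176), turquoise (316,323) and green (502,361). Only the one at (407,222) is steel-bright with two bands in a wooden rest. I'll measure it and confirm with a crop.

```bash
cat > h.py <<'E'
import numpy as np, cv2
from plant import monitor, eyes, job, robot
def ray(info,uv,z):
    R,t=info["R"],info["t"]; C=-R.T@t
    d=R.T@np.linalg.inv(info["mtx"])@np.array([uv[0],uv[1],1.]); return C+d*(z-C[2])/d[2]
def proj(info,X):
    p=info["mtx"]@(info["R"]@np.asarray(X)+info["t"]); return p[:2]/p[2]
def big(mask):
    c,_=cv2.findContours(mask.astype(np.uint8),cv2.RETR_EXTERNAL,cv2.CHAIN_APPROX_NONE); return max(c,key=cv2.contourArea)
E
python3 - <<'E'
from h import *
im=cv2.imread("pics/top0.png"); i=eyes.camera_info("top"); hsv=cv2.cvtColor(im,cv2.COLOR_BGR2HSV)
H,S,V=[hsv[...,k].astype(int) for k in range(3)]
def roi(m,x0,x1,y0,y1):
    o=np.zeros_like(m); o[y0:y1,x0:x1]=m[y0:y1,x0:x1]; return o
b=big(roi((abs(H-110)<12)&(S>120)&(V>60),250,370,190,290)); r=cv2.minAreaRect(b)
P=np.array([ray(i,p,.012) for p in cv2.boxPoints(r)]); print("jig",r,P.round(4),[np.linalg.norm(P[k]-P[k-1]).round(4) for k in range(4)])
s=big(roi((S<60)&(V>90),385,430,185,260)); r=cv2.minAreaRect(s)
P=np.array([ray(i,p,.055) for p in cv2.boxPoints(r)]); print("stub",r,P.round(4),P.mean(0),[np.linalg.norm(P[k]-P[k-1]).round(4) for k in range(4)])
c=np.hstack([cv2.resize(im[180:300,240:380],None,fx=3,fy=3,interpolation=2),cv2.resize(im[180:300,380:500],None,fx=3,fy=3,interpolation=2)])
cv2.imwrite("pics/crop.png",c)
E
```

```text
jig ((310.0, 244.0), (56.0, 88.0), 90.0) [[0.5891 0.2598 0.012 ]
 [0.5834 0.0327 0.012 ]
 [0.4388 0.0369 0.012 ]
 [0.4442 0.261  0.012 ]] [np.float64(0.1448), np.float64(0.2272), np.float64(0.1446), np.float64(0.2241)]
stub ((407.0, 222.0), (74.0, 44.0), 90.0) [[ 0.6532 -0.0462  0.055 ]
 [ 0.6504 -0.157   0.055 ]
 [ 0.4632 -0.1481  0.055 ]
 [ 0.4658 -0.0393  0.055 ]] [ 0.55813757 -0.09763293  0.055     ] [np.float64(0.1875), np.float64(0.1108), np.float64(0.1874), np.float64(0.1088)]
```

View pics/crop.png

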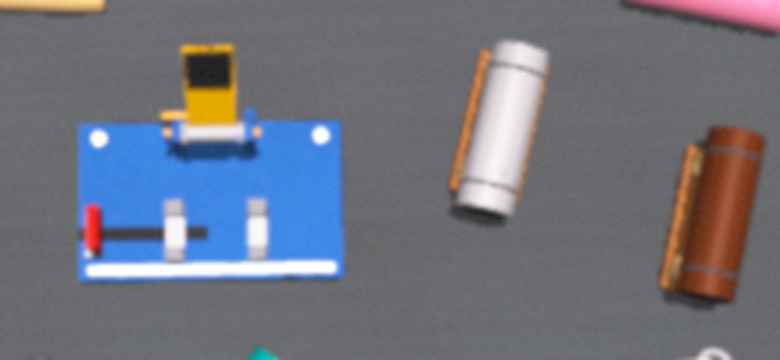

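Crop confirmed: the left piece is the bright steel stub with two bands in its wooden rest, and the right one is rusty. The red stop is at the left end of the jig and the flap stands open. The first stub mask leaked, so I'll redo it with tighter masks and edge fits.

```bash
cat >> h.py <<'E'
from scipy.spatial.transform import Rotation as Ro
def stubfit(im,i,x0,x1,y0,y1,z=.055):
    hsv=cv2.cvtColor(im,cv2.COLOR_BGR2HSV); S,V=hsv[...,1].astype(int),hsv[...,2].astype(int)
    m=np.zeros(S.shape,np.uint8); m[y0:y1,x0:x1]=((S<50)&(V>130))[y0:y1,x0:x1]
    m=cv2.morphologyEx(m,cv2.MORPH_CLOSE,np.ones((7,7)))
    P=np.array([ray(i,p,z) for p in cv2.boxPoints(cv2.minAreaRect(big(m)))])
    e=sorted([(P[k]-P[k-1],) for k in range(4)],key=lambda a:-np.linalg.norm(a[0])); L=e[0][0]; L=L*np.sign(L[0])
    return P.mean(0),np.linalg.norm(L),np.linalg.norm(e[2][0]),np.degrees(np.arctan2(L[1],L[0]))
E
python3 - <<'E'
from h import *
im=cv2.imread("pics/top0.png"); i=eyes.camera_info("top"); hsv=cv2.cvtColor(im,cv2.COLOR_BGR2HSV)
print("stub",stubfit(im,i,385,430,185,260))
H,S,V=[hsv[...,k].astype(int) for k in range(3)]
m=np.zeros(H.shape,bool); m[215:290,255:365]=((abs(H-110)<12)&(S>120)&(V>60))[215:290,255:365]
b=big(m)[:,0]
def line(sel,z=.012):
    P=np.array([ray(i,p,z)[:2] for p in sel]); vx,vy,x,y=cv2.fitLine(P.astype(np.float32),1,0,.001,.001).ravel(); return np.array([x,y]),np.degrees(np.arctan2(vy,vx))
cx=b[:,0];cy=b[:,1]
for n,s in dict(bot=(cy>cy.max()-4)&(cx>272)&(cx<350),L=(cx<cx.min()+3)&(cy>226)&(cy<268),R=(cx>cx.max()-3)&(cy>226)&(cy<268),top=(cy<224)&((cx<290)|(cx>330))&(cx>270)&(cx<350)).items(): print(n,line(b[s]),s.sum())
s=monitor.read_state(); print(Ro.from_rotvec(s["orientation"]).as_matrix().round(3))
E
```

```text
stub (array([ 0.55970442, -0.0994641 ,  0.055     ]), np.float64(0.14593582269069616), np.float64(0.04800819732849452), np.float64(-15.21965245604844))
bot (array([0.43949422, 0.06437097], dtype=float32), np.float32(88.619576)) 25
L (array([0.5112787 , 0.26043382], dtype=float32), np.float32(-0.45546117)) 37
R (array([0.46033993, 0.03656434], dtype=float32), np.float32(0.21364696)) 42
top (array([0.574844  , 0.19247603], dtype=float32), np.float32(89.510284)) 38
[[ 0.929  0.37  -0.   ]
 [ 0.37  -0.929  0.002]
 [ 0.    -0.002 -1.   ]]
```

Stub: width 48 mm, centre (0.560, -0.0995), axis at -15.2°. Jig: 135 x 224 mm, origin about (0.480, 0.1435), yaw about 0. Both match the given sizes, so I'll go above the stub.

Request:
servo_tool:
  plan:
    - [[-1,28.2,38.1,2,0,0,-0.0537],[-1,28.2,38.1,2,0,0,-0.0537],[-1,28.2,38.1,2,0,0,-0.0537],[-1,28.2,38.1,2,0,0,-0.0537],[-1,28.2,38.1,2,0,0,-0.0537],[-1,28.2,38.1,2,0,0,-0.0537],[-1,28.2,38.1,2,0,0,-0.0537],[-1,28.2,38.1,2,0,0,-0.0537],[-1,28.2,38.1,2,0,0,-0.0537],[-1,28.2,38.1,2,0,0,-0.0537],[-1,28.2,38.1,2,0,0,-0.0537],[-1,28.2,38.1,2,0,0,-0.0537]]
  force: 40

```text
t: 1.3
tool_pos: [0.561, -0.0984, 0.2533]
orientation: [-3.113, 0.419, 0.001]
force: [1.7, -0.1, 0.5]
opening: 0.093
```

```bash
cat >> h.py <<'E'
def yaw():
    R=Ro.from_rotvec(monitor.read_state()["orientation"]).as_matrix(); return np.degrees(np.arctan2(R[1,1],R[0,1])),R[:,2].round(3)
E
python3 - <<'E'
from h import *
i=eyes.camera_info("wrist"); im=eyes.read_camera("wrist")[:,:,::-1]; cv2.imwrite("pics/w1.png",im)
s=monitor.read_state(); print(s["tool_pos"],yaw(),s["force"],i)
print(proj(i,[.56,-.0995,.074]))
E
```

```text
[ 0.56401111 -0.09248587  0.25342188] (np.float64(-105.34149940205529), array([ 0.002,  0.004, -1.   ])) [-2.32043954  3.93145633  0.01764245] {'mtx': array([[424.03840381,   0.        , 326.15347322],
       [  0.        , 424.03840381, 235.50833228],
       [  0.        ,   0.        ,   1.        ]]), 'R': array([[-2.64474761e-01, -9.64392580e-01, -2.27682199e-04],
       [-9.28876034e-01,  2.54671217e-01,  2.68945877e-01],
       [-2.59311424e-01,  7.13408850e-02, -9.63155264e-01]]), 't': array([0.0534352 , 0.50678463, 0.56537384])}
[327.72853912 212.1546749 ]
```

View pics/w1.png

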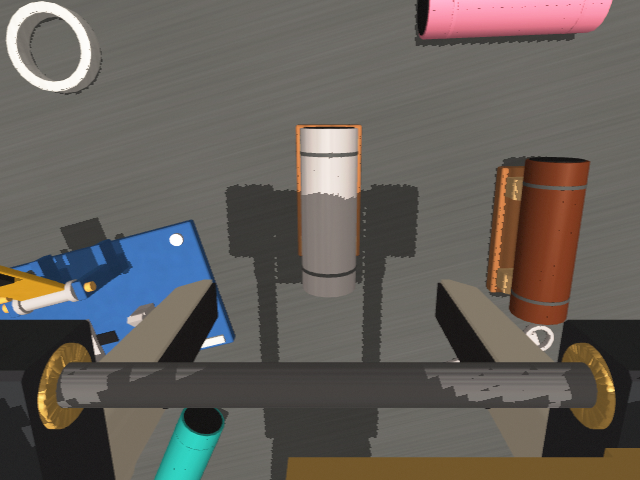

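Wrist view: the bright stub is upright in the image, ends at about (329,127) and (329,296), centred at column 329 (326 expected). So the yaw is right. I'll re-read once settled and compute the remaining shift.

```bash
python3 - <<'E'
from h import *
eyes.read_camera("wrist"); eyes.read_camera("wrist")
i=eyes.camera_info("wrist"); s=monitor.read_state(); im=eyes.read_camera("wrist")[:,:,::-1].astype(int)
S=im.max(2)-im.min(2); V=im.max(2)
m=np.zeros(V.shape,np.uint8); m[120:310,280:380]=((S<30)&(V>108))[120:310,280:380]
for r in (160,180,240,260):
    c=np.where(m[r])[0]; print(r,c.min(),c.max(),ray(i,[(c.min()+c.max())/2,r],.052)[:2].round(4))
c=np.where(m[:,329])[0]; print(c.min(),c.max(), ray(i,(329,c.min()),.07)[:2],ray(i,(329,c.max()),.06)[:2])
print(s["tool_pos"],yaw(),s["force"])
E
```

```text
160 286 376 [ 0.5975 -0.1115]
180 280 357 [ 0.5842 -0.0971]
240 303 356 [ 0.531  -0.0926]
260 303 354 [ 0.5134 -0.087 ]
128 304 [ 0.62328959 -0.11650823] [ 0.4758911  -0.07744164]
[ 0.56113161 -0.09763236  0.2529777 ] (np.float64(-105.04802384306531), array([-0.001,  0.   , -1.   ])) [-0.53112354 -0.08468103 -0.26317168]
```

Request:
servo_tool:
  plan:
    - [[-1,-4,-1,-30,0,0,0],[-1,0,0,-40,0,0,0],[-1,0,0,-40,0,0,0],[-1,0,0,-40,0,0,0],[-1,0,0,-30,0,0,0],[-1,0,0,-14,0,0,0],[-1,0,0,-5,0,0,0],[-1,0,0,0,0,0,0],[-1,0,0,0,0,0,0],[-1,0,0,0,0,0,0]]

```text
t: 2.5
tool_pos: [0.5577, -0.1017, 0.0567]
orientation: [3.113, -0.416, 0.005]
force: [0.3, -0.0, -0.1]
opening: 0.0928
```

Request:
servo_tool:
  plan:
    - [[0.3,0,0,0,0,0,0],[0.3,0,0,0,0,0,0],[0.3,0,0,0,0,0,0],[1,0,0,0,0,0,0],[1,0,0,0,0,0,0],[1,0,0,0,0,0,0],[1,0,0,0,0,0,0],[1,0,0,0,0,0,0],[1,0,0,0,0,0,0],[1,0,0,0,0,0,0]]
  force: 30

```text
t: 3.5
tool_pos: [0.5567, -0.0996, 0.0548]
orientation: [-3.112, 0.415, -0.001]
force: [0.5, 6.9, 1.7]
opening: 0.0473
```

Request:
servo_tool:
  plan:
    - [[1,0,0,10,0,0,0],[1,0,0,40,0,0,0],[1,0,0,48,0,0,0],[1,0,0,48,0,0,0],[1,0,0,49,0,0,0],[1,0,0,0,0,0,0.14],[1,0,0,0,0,0,0.14],[1,0,0,0,0,0,0.14],[1,0,0,0,0,0,0.14],[1,0,0,0,0,0,0.14]]

```text
t: 4.5
tool_pos: [0.5559, -0.1015, 0.2497]
orientation: [3.066, 0.685, -0.001]
force: [0.4, 0.2, -2.8]
opening: 0.0474
```

Request:
servo_tool:
  plan:
    - [[1,-10,29,0,0,0,0.142],[1,-10,29,0,0,0,0.142],[1,-10,29,0,0,0,0.142],[1,-10,29,0,0,0,0.142],[1,-10,29,0,0,0,0.142],[1,-10,29,0,0,0,0.142],[1,-10,29,0,0,0,0.142],[1,-7,30,0,0,0,0.142],[1,0,0,0,0,0,0],[1,0,0,0,0,0,0],[1,0,0,0,0,0,0],[1,0,0,0,0,0,0]]

```text
t: 5.7
tool_pos: [0.4795, 0.1308, 0.2496]
orientation: [2.224, 2.218, -0.001]
force: [0.9, -0.0, -3.0]
opening: 0.0472
```

```bash
python3 - <<'E'
from h import *
i=eyes.camera_info("wrist"); s=monitor.read_state(); im=eyes.read_camera("wrist")[:,:,::-1]; cv2.imwrite("pics/w2.png",im)
print(s["tool_pos"],yaw(),s["force"],s["opening"],s["q"]); np.savez("w2.npz",**i)
E
```

```text
[0.47953032 0.1307562  0.24961309] (np.float64(-0.150443030966866), array([-0., -0., -1.])) [ 0.91482544 -0.02486934 -2.96882895] 0.047157890078882214 [ 1.63279727e-01 -1.58795574e-01  1.73842559e+00 -3.63141357e-04
  1.56213026e+00  1.66005123e-01]
```

View pics/w2.png

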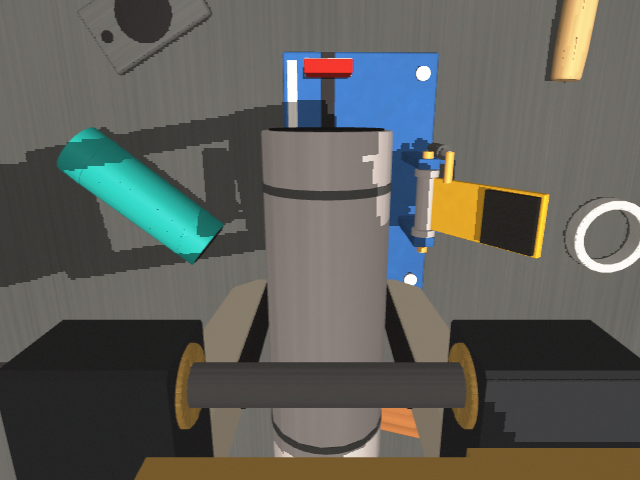

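The stub is held square to the tool, its far end centred at (327,130). The red stop's top is at (328,67), jig plate corners at (284,53) and (437,53), flap open on the right. I'll locate the jig from these.

```bash
python3 - <<'E'
from h import *
i=dict(np.load("w2.npz")); im=cv2.imread("pics/w2.png"); hsv=cv2.cvtColor(im,cv2.COLOR_BGR2HSV).astype(int); H,S,V=hsv[...,0],hsv[...,1],hsv[...,2]
b=(abs(H-110)<12)&(S>120)&(V>50)
def fit(uv,z,ax):
    P=np.array([ray(i,p,z)[:2] for p in uv]); k=np.polyfit(P[:,1-ax],P[:,ax],1); return k.round(4),P[[0,-1]].round(4)
rows=[r for r in range(58,270,4) if not 140<r<262]
print("right x95",fit([(np.where(b[r,400:470])[0].max()+400.5,r) for r in rows],.012,0))
print("left x-40",fit([(np.where(b[r,270:340])[0].min()+269.5,r) for r in range(58,100,4)],.012,0))
print("far y118",fit([(c,np.where(b[30:100,c])[0].min()+29.5) for c in range(300,430,5)],.012,1))
red=((H<8)|(H>172))&(S>150); red[120:]=0
y,x=np.where(red); print(x.min(),x.max(),y.min(),y.max())
m=np.median(y[abs(x-328)<15]); 
for u,v in((x.min(),60),(x.max(),60),(328,y.min()),(328,y.max())): print(ray(i,(u,v),.073)[:2].round(4))
for w in ((423,73),(410,280)):
    k=(V>200)&(S<40); yy,xx=np.where(k[w[1]-12:w[1]+12,w[0]-12:w[0]+12]); print("bolt",ray(i,(xx.mean()+w[0]-12,yy.mean()+w[1]-12),.012)[:2].round(4))
for r in(140,165,220,260):
    c=np.where((S[r,240:400]<45)&(V[r,240:400]>105))[0]+240; print(r,c.min(),c.max())
E
```

```text
right x95 (array([0.0073, 0.5728]), array([[0.5743, 0.2544],
       [0.5734, 0.0648]]))
left x-40 (array([-0.0039,  0.4416]), array([[0.4409, 0.2548],
       [0.4408, 0.222 ]]))Traceback (most recent call last):
  File "<stdin>", line 9, in <module>
    return umr_minimum(a, axis, None, out, keepdims, initial, where)
ValueError: zero-size array to reduction operation minimum which has no identity
```

```bash
python3 - <<'E'
from h import *
i=dict(np.load("w2.npz")); im=cv2.imread("pics/w2.png"); hsv=cv2.cvtColor(im,cv2.COLOR_BGR2HSV).astype(int); H,S,V=hsv[...,0],hsv[...,1],hsv[...,2]
b=(abs(H-110)<12)&(S>120)&(V>50)
P=np.array([ray(i,(c,np.where(b[30:70,c])[0].min()+29.5),.012)[:2] for c in range(360,430,5)]+[ray(i,(c,np.where(b[30:70,c])[0].min()+29.5),.012)[:2] for c in (288,292,296)  if b[30:70,c].any()])
print("far",np.polyfit(P[:,0],P[:,1],1).round(4),P.mean(0))
red=((H<8)|(H>172))&(S>150); red[120:]=0
y,x=np.where(red); print(x.min(),x.max(),y.min(),y.max())
for u,v in((x.min(),60),(x.max(),60),(328,y.min()),(328,y.max())): print(ray(i,(u,v),.073)[:2].round(4))
for w in ((423,73),(410,280)):
    k=(V>200)&(S<40); yy,xx=np.where(k[w[1]-12:w[1]+12,w[0]-12:w[0]+12]); print("bolt",ray(i,(xx.mean()+w[0]-12,yy.mean()+w[1]-12),.012)[:2].round(4))
for r in(140,165,220,260):
    c=np.where((S[r,240:400]<45)&(V[r,240:400]>105))[0]+240; print(r,c.min(),c.max())
E
```

```text
far [-0.0079  0.2637] [0.52015156 0.25957776]
304 352 59 77
[0.4623 0.2457]
[0.4973 0.2456]
[0.4798 0.2464]
[0.4798 0.2341]
bolt [0.5624 0.2425]
bolt [0.5611 0.0511]
140 262 391
165 263 391
220 240 388
260 240 386
```

Jig: yaw -0.4°, origin about (0.4793, 0.1425), stop face near jig y 0.092–0.10. I'll align with a small tilt away from the flap and descend to about 10 mm above the seat.

Request:
servo_tool:
  plan:
    - [[1,-0.7,10,0,0,-0.05,-0.0045],[1,0,7,0,0,-0.05,0],[1,0,0,-40,0,0,0],[1,0,0,-45,0,0,0],[1,0,0,-40,0,0,0],[1,0,0,-30,0,0,0],[1,0,0,-15,0,0,0],[1,0,0,-9,0,0,0],[1,0,0,0,0,0,0],[1,0,0,0,0,0,0],[1,0,0,0,0,0,0],[1,0,0,0,0,0,0]]

```text
t: 6.95
tool_pos: [0.4796, 0.1489, 0.072]
orientation: [2.175, 2.164, 0.112]
force: [0.4, 0.1, -3.0]
opening: 0.0475
```

```bash
python3 - <<'E'
from h import *
i=eyes.camera_info("wrist"); s=monitor.read_state(); im=eyes.read_camera("wrist")[:,:,::-1]; cv2.imwrite("pics/w3.png",im)
print(s["tool_pos"],yaw(),s["force"],s["opening"]); np.savez("w3.npz",**i)
E
```

```text
[0.47964099 0.14891665 0.07201195] (np.float64(-0.28808958475115976), array([ 0.102,  0.   , -0.995])) [ 0.44609164  0.05720863 -2.99150074] 0.04752582405740677
```

View pics/w3.png

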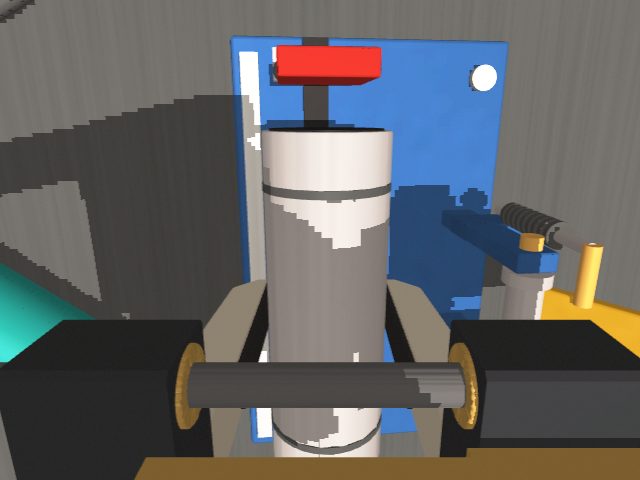

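The stub is over the bed. There is a clear gap between its end (row 130) and the red stop's face (row 83), and the flap and spring are clear of the gripper. Lowering now.

Request:
servo_tool:
  plan:
    - [[1,-0.8,0,-4,0,0,0],[1,0,0,-3,0,0,0],[1,0,0,-2,0,0,0],[1,0,0,-1,0,0,0],[1,0,0,0,0,0,0],[1,0,0,0,0,0,0],[1,0,0,0,0,0,0]]

```text
t: 7.7
tool_pos: [0.4785, 0.1488, 0.0611]
orientation: [2.175, 2.164, 0.111]
force: [4.8, 0.5, -0.2]
opening: 0.0477
```

Request:
servo_tool:
  plan:
    - [[1,0,0,-1,0,0,0],[1,0,0,0,0,0,0],[1,0,0,0,0,0,0]]

```text
t: 8.0
tool_pos: [0.4789, 0.1489, 0.0606]
orientation: [2.175, 2.164, 0.111]
force: [4.3, -0.6, 5.8]
opening: 0.0469
```

Request:
servo_tool:
  plan:
    - [[1,0.7,0,0,0,0,0],[1,0,0,0,0,0,0],[-0.15,0,0,0,0,0,0],[-0.15,0,0,0,0,0,0],[-0.15,0,0,0,0,0,0],[-0.15,0,0,0,0,0,0]]

```text
t: 8.6
tool_pos: [0.4777, 0.1486, 0.059]
orientation: [2.176, 2.166, 0.107]
force: [-1.3, -0.5, 0.7]
opening: 0.0534
```

Request:
servo_tool:
  plan:
    - [[1,0,0,0,0,0,0],[1,0,0,0,0,0,0],[1,0,0,0,0,0,0],[1,0,0,0,0,0,0]]
  force: 6

```text
t: 9.0
tool_pos: [0.4794, 0.1487, 0.0601]
orientation: [2.175, 2.164, 0.111]
force: [5.8, -1.3, -1.1]
opening: 0.0478
```

Request:
servo_tool:
  plan:
    - [[1,1,0,0,0,0,0],[1,0,0,0,0,0,0],[1,0,0,0,0,0,0],[1,0,0,0,0,0,0]]

```text
t: 9.4
tool_pos: [0.4797, 0.1488, 0.0598]
orientation: [2.175, 2.165, 0.109]
force: [1.9, -0.5, 1.7]
opening: 0.0477
```

Request:
servo_tool:
  plan:
    - [[1,0,2,0,0,0,0],[1,0,2,0,0,0,0],[1,0,2,0,0,0,0],[1,0,0,0,0,0,0]]

```text
t: 9.8
tool_pos: [0.4798, 0.1548, 0.0597]
orientation: [2.175, 2.165, 0.109]
force: [4.0, -0.9, 1.7]
opening: 0.0478
```

Request:
servo_tool:
  plan:
    - [[1,0,1,0,0,0,0],[1,0,1,0,0,0,0],[1,0,1,0,0,0,0],[1,0,1,0,0,0,0],[1,0,1,0,0,0,0],[1,0,1,0,0,0,0],[1,0,0,0,0,0,0]]

```text
t: 10.5
tool_pos: [0.4798, 0.1606, 0.0598]
orientation: [2.175, 2.164, 0.109]
force: [4.4, -2.2, 1.4]
opening: 0.0479
```

Request:
servo_tool:
  plan:
    - [[1,0,1,0,0,0,0],[1,0,1,0,0,0,0],[1,0,1,0,0,0,0],[1,0,0,0,0,0,0]]

```text
t: 10.9
tool_pos: [0.4798, 0.1636, 0.0598]
orientation: [2.175, 2.164, 0.109]
force: [4.7, -1.4, 1.8]
opening: 0.0479
```

Request:
servo_tool:
  plan:
    - [[1,0,1,0,0,0,0],[1,0,1,0,0,0,0],[1,0,1,0,0,0,0],[1,0,0,0,0,0,0]]

```text
t: 11.3
tool_pos: [0.4798, 0.1665, 0.0598]
orientation: [2.175, 2.164, 0.109]
force: [4.8, -3.3, 1.4]
opening: 0.0479
```

```bash
python3 - <<'E'
from h import *
im=eyes.read_camera("wrist")[:,:,::-1]; cv2.imwrite("pics/w4.png",im); s=monitor.read_state(); print(s["tool_pos"],yaw(),s["force"])
hsv=cv2.cvtColor(im,cv2.COLOR_BGR2HSV).astype(int);red=((hsv[...,0]<8)|(hsv[...,0]>172))&(hsv[...,1]>150); red[200:]=0
y,x=np.where(red); print(x.min(),x.max(),y.min(),y.max())
for r in range(60,145,4): print(r,im[r,330],end=' ')
E
```

```text
[0.47982935 0.16649395 0.05976445] (np.float64(-0.28201067469464103), array([ 0.1  , -0.001, -0.995])) [ 4.2777199  -3.80543135  0.78600555]
277 387 99 130
60 [103 108 110] 64 [102 107 109] 68 [103 108 109] 72 [104 107 110] 76 [63 66 70] 80 [63 67 70] 84 [63 66 71] 88 [245 249 252] 92 [244 248 252] 96 [244 247 252] 100 [ 41  48 227] 104 [ 47  57 247] 108 [ 46  58 247] 112 [ 46  57 247] 116 [ 48  59 248] 120 [ 47  58 247] 124 [ 47  58 247] 128 [ 22  27 132] 132 [210 218 227] 136 [230 236 244] 140 [230 236 245] 144 [230 236 244]
```

Request:
servo_tool:
  plan:
    - [[1,0,1,0,0,0,0],[1,0,1,0,0,0,0],[1,0,0,0,0,0,0]]

```text
t: 11.65
tool_pos: [0.4798, 0.1676, 0.0597]
orientation: [2.174, 2.163, 0.107]
force: [5.5, -8.4, 1.7]
opening: 0.048
```

Request:
servo_tool:
  plan:
    - [[1,0,1,0,0,0,0],[1,0,1,0,0,0,0],[1,0,0,0,0,0,0]]

```text
t: 11.95
tool_pos: [0.4799, 0.1696, 0.0596]
orientation: [2.175, 2.163, 0.107]
force: [5.0, -8.5, 1.3]
opening: 0.0482
```

The y force saturates at 8.5 N while the hand slips 2 mm along the pipe, against 1–3 N when sliding free. So the stub is home. Releasing.

Request:
servo_tool:
  plan:
    - [[-0.4,0,0,0,0,0,0],[-0.4,0,0,0,0,0,0],[-0.4,0,0,0,0,0,0],[-0.4,0,0,0,0,0,0],[-0.4,0,0,0,0,0,0],[-0.4,0,0,0,0,0,0]]

```text
t: 12.55
tool_pos: [0.4794, 0.1708, 0.0596]
orientation: [2.175, 2.165, 0.109]
force: [-0.3, -0.3, 0.5]
opening: 0.0648
```

```bash
python3 - <<'E'
from h import *
i=eyes.camera_info("wrist"); im=eyes.read_camera("wrist")[:,:,::-1]; cv2.imwrite("pics/w5.png",im); s=monitor.read_state(); print(s["tool_pos"],yaw(),s["force"],s["opening"])
hsv=cv2.cvtColor(im,cv2.COLOR_BGR2HSV).astype(int);red=((hsv[...,0]<8)|(hsv[...,0]>172))&(hsv[...,1]>150); red[200:]=0
y,x=np.where(red); print(x.min(),x.max(),y.min(),y.max())
E
```

```text
[0.47941013 0.1708098  0.05959787] (np.float64(-0.27959717821863184), array([ 0.1  , -0.   , -0.995])) [-0.17468012 -1.15067011 -0.02879573] 0.06511322198225503
279 388 113 144
```

View pics/w5.png

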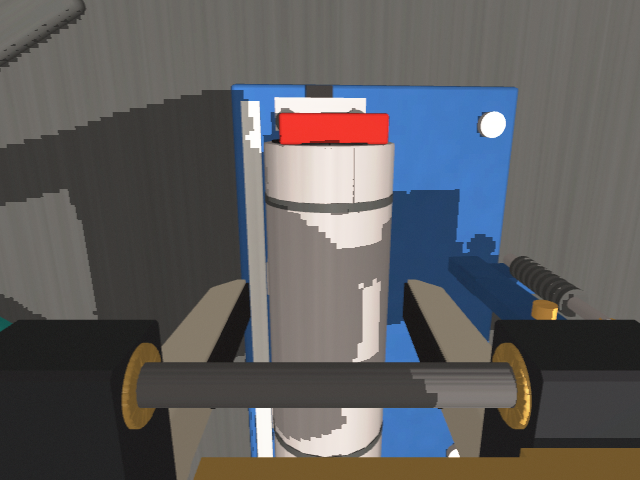

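The stub lies in both saddles, its end flush against the red stop (row 144), fingers clear. Going up and over to behind the flap.

Request:
servo_tool:
  plan:
    - [[-0.4,0,0,10,0,0,0],[-0.4,0,0,40,0,0,0],[-0.4,0,0,50,0,0,0],[-0.4,0,0,50,0,0,0],[1,0,0,40,0,0.05,0],[1,20,-5,10,0,0.05,0],[1,40,-7,0,0,0,0],[1,40,-7,0,0,0,0],[1,40,-7,0,0,0,0],[1,32,-4,0,0,0,0],[1,0,0,0,0,0,0],[1,0,0,0,0,0,0]]

```text
t: 13.8
tool_pos: [0.6515, 0.1405, 0.2593]
orientation: [-2.227, -2.215, 0.002]
force: [-0.1, 1.0, -0.7]
opening: 0.0058
```

Request:
servo_tool:
  plan:
    - [[1,0,0,-40,0,0,0],[1,0,0,-40,0,0,0],[1,0,0,-20,0,0,0],[1,0,0,0,0,0,0],[1,0,0,0,0,0,0],[1,0,0,0,0,0,0]]

```text
t: 14.4
tool_pos: [0.6526, 0.1412, 0.163]
orientation: [2.225, 2.215, 0.005]
force: [-0.3, 0.5, 0.1]
opening: 0.0003
```

```bash
python3 - <<'E'
from h import *
i=eyes.camera_info("scene"); im=eyes.read_camera("scene")[:,:,::-1]; s=monitor.read_state(); print(s["tool_pos"],yaw(),s["force"],s["opening"])
cv2.imwrite("pics/s6.png",cv2.resize(im[150:330,260:460],None,fx=3,fy=3,interpolation=2))
E
```

```text
[0.6528003  0.14111621 0.16291982] (np.float64(-0.2663682664981735), array([ 0.004,  0.001, -1.   ])) [ 0.29027132  0.11597788 -0.17058303] 0.00046956495213483485
```

View pics/s6.png

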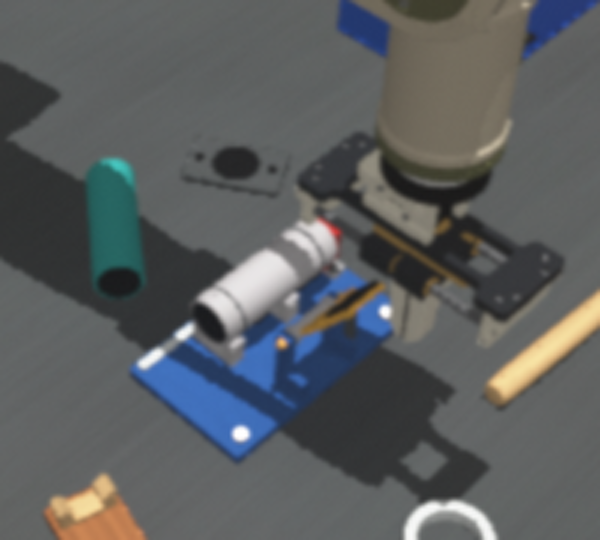

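Flap still open, closed fingers just behind its free edge, stub and stop in place. Lowering 5 mm and feeling towards -x.

Request:
servo_tool:
  plan:
    - [[1,-2,0,-3,0,0,0],[1,-3,0,-2,0,0,0],[1,-3,0,0,0,0,0],[1,-3,0,0,0,0,0],[1,-2,0,0,0,0,0],[1,0,0,0,0,0,0]]

```text
t: 15.05
tool_pos: [0.6383, 0.1407, 0.1547]
orientation: [2.227, 2.216, -0.0]
force: [0.0, 0.3, 0.5]
opening: 0.0002
```

Request:
servo_tool:
  plan:
    - [[1,-2,0,0,0,0,0],[1,-2,0,0,0,0,0],[1,-2,0,0,0,0,0],[1,0,0,0,0,0,0]]

```text
t: 15.45
tool_pos: [0.6323, 0.1408, 0.1546]
orientation: [2.227, 2.216, -0.0]
force: [0.0, 0.1, -0.7]
opening: 0.0005
```

Request:
servo_tool:
  plan:
    - [[1,-2,0,0,0,0,0],[1,-2,0,0,0,0,0],[1,-2,0,0,0,0,0],[1,0,0,0,0,0,0]]

```text
t: 15.85
tool_pos: [0.6268, 0.1407, 0.1548]
orientation: [2.226, 2.215, 0.001]
force: [2.6, 0.1, -1.5]
opening: 0.0006
```

Request:
servo_tool:
  plan:
    - [[1,-2,0,0,0,0,0],[1,-2,0,0,0,0,0],[1,-2,0,0,0,0,0],[1,0,0,0,0,0,0]]

```text
t: 16.25
tool_pos: [0.6232, 0.1408, 0.1571]
orientation: [2.224, 2.212, 0.008]
force: [8.5, -0.6, 3.6]
opening: 0.0006
```

Request:
servo_tool:
  plan:
    - [[1,-2,0,0,0,0,0],[1,-2,0,0,0,0,0],[1,-2,0,0,0,0,0],[1,-2,0,0,0,0,0],[1,-2,0,0,0,0,0]]

```text
t: 16.75
tool_pos: [0.6158, 0.1409, 0.1601]
orientation: [2.221, 2.209, 0.016]
force: [12.7, -0.2, 12.1]
opening: 0.0004
```

Request:
servo_tool:
  plan:
    - [[1,-3,0,0,0,0,0],[1,-3,0,0,0,0,0],[1,-3,0,0,0,0,0],[1,-3,0,0,0,0,0],[1,-3,0,0,0,0,0],[1,-3,0,0,0,0,0]]

```text
t: 17.35
tool_pos: [0.594, 0.1408, 0.1565]
orientation: [2.225, 2.214, 0.005]
force: [3.7, 0.1, 3.7]
opening: 0.0001
```

Request:
servo_tool:
  plan:
    - [[1,-3,0,0,0,0,0],[1,-3,0,0,0,0,0],[1,-3,0,0,0,0,0],[1,-3,0,0,0,0,0],[1,-3,0,0,0,0,0],[1,-3,0,0,0,0,0]]

```text
t: 17.95
tool_pos: [0.5738, 0.1407, 0.1542]
orientation: [-2.226, -2.216, 0.001]
force: [2.2, 0.3, 1.6]
opening: 0.0006
```

Request:
servo_tool:
  plan:
    - [[1,-2,0,0,0,0,0],[1,-2,0,0,0,0,0],[1,-2,0,0,0,0,0],[1,-2,0,0,0,0,0],[1,-2,0,0,0,0,0],[1,-2,0,0,0,0,0]]

```text
t: 18.55
tool_pos: [0.5621, 0.1407, 0.1544]
orientation: [-2.227, -2.216, 0.001]
force: [1.5, -0.1, 0.2]
opening: 0.0006
```

Request:
servo_tool:
  plan:
    - [[1,-2,0,0,0,0,0],[1,-2,0,0,0,0,0],[1,-2,0,0,0,0,0],[1,-2,0,0,0,0,0],[1,0,0,0,0,0,0],[1,0,0,0,0,0,0]]

```text
t: 19.15
tool_pos: [0.5544, 0.1408, 0.1547]
orientation: [2.227, 2.216, -0.0]
force: [-0.1, 0.7, 0.1]
opening: 0.0003
```

```bash
python3 - <<'E'
from h import *
im=eyes.read_camera("scene")[:,:,::-1]; s=monitor.read_state(); print(s["t"],s["tool_pos"],s["force"],s["opening"])
cv2.imwrite("pics/s7.png",cv2.resize(im[150:330,260:460],None,fx=3,fy=3,interpolation=2))
E
```

```text
19.2 [0.55449046 0.1407551  0.15467716] [ 0.43270935 -0.66649006 -1.33318717] 0.0006139860491181622
```

View pics/s7.png

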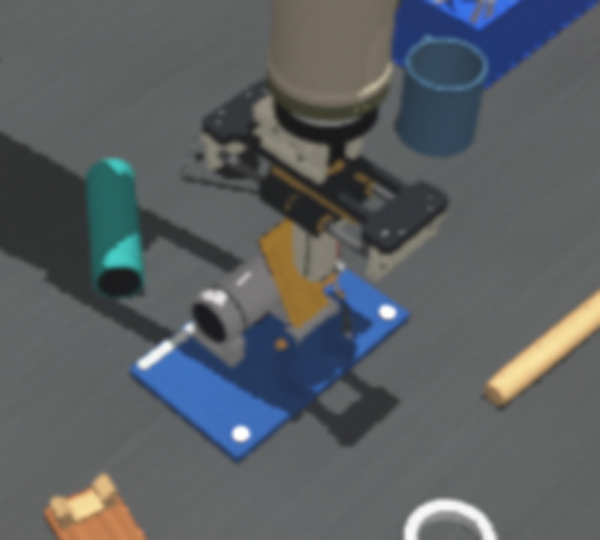

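The flap is past upright, its yellow back at about (295,270), and there is no force on the fingers. I'll hold still and see whether it is moving on its own.

Request:
servo_tool:
  plan:
    - [[1,0,0,0,0,0,0],[1,0,0,0,0,0,0],[1,0,0,0,0,0,0],[1,0,0,0,0,0,0],[1,0,0,0,0,0,0],[1,0,0,0,0,0,0],[1,0,0,0,0,0,0],[1,0,0,0,0,0,0],[1,0,0,0,0,0,0],[1,0,0,0,0,0,0]]

```text
t: 20.2
tool_pos: [0.5545, 0.1407, 0.1546]
orientation: [2.227, 2.216, -0.0]
force: [-0.3, 0.3, -0.4]
opening: 0.0005
```

```bash
python3 - <<'E'
from h import *
im=eyes.read_camera("scene")[:,:,::-1]; s=monitor.read_state(); print(s["t"],s["tool_pos"],s["force"],s["opening"])
cv2.imwrite("pics/s8.png",cv2.resize(im[150:330,260:460],None,fx=3,fy=3,interpolation=2))
E
```

```text
20.25 [0.55449177 0.14073406 0.15462782] [-0.30177696  1.11787938 -1.15281477] 0.00045227959924320734
```

View pics/s8.png

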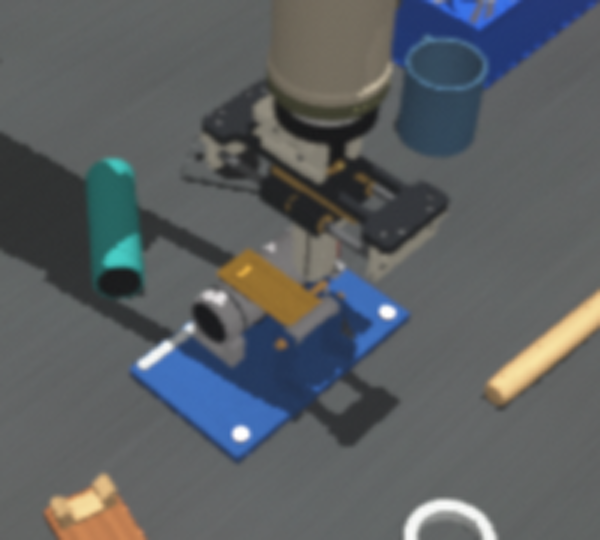

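The flap snapped shut on its own and lies level on the stub, at about (268,287). Retreating straight up, then one last check.

Request:
servo_tool:
  plan:
    - [[1,3,0,15,0,0,0],[1,0,0,40,0,0,0],[1,0,0,45,0,0,0],[1,0,0,30,0,0,0],[1,0,0,0,0,0,0],[1,0,0,0,0,0,0],[1,0,0,0,0,0,0],[1,0,0,0,0,0,0],[1,0,0,0,0,0,0]]

```text
t: 21.15
tool_pos: [0.5569, 0.1406, 0.2833]
orientation: [-2.226, -2.215, 0.003]
force: [-0.3, 0.6, -0.0]
opening: 0.0005
```

```bash
python3 - <<'E'
from h import *
a=eyes.read_camera("scene")[:,:,::-1][150:330,260:460]; im=eyes.read_camera("wrist")[:,:,::-1]; s=monitor.read_state(); print(s["t"],s["tool_pos"],s["force"])
cv2.imwrite("pics/f9.png",np.hstack([cv2.resize(a,(400,360),interpolation=2),cv2.resize(im[:,:],(400,360))]))
E
```

```text
21.25 [0.55715114 0.14067164 0.2837344 ] [ 0.72036465 -0.05856907 -0.33260012]
```

View pics/f9.png

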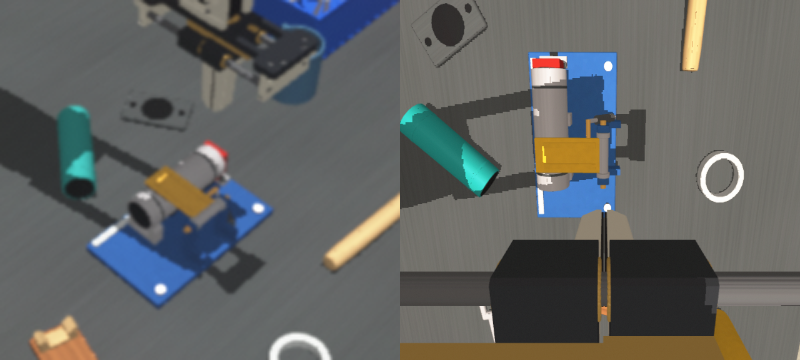

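Both views show the flap lying level on the stub and the stub's end against the red stop at (548,63). The robot is clear, so I'm handing in.

```bash
python3 -c "
from plant import job
print(job.close_job())"
```

```text
the job is handed in; nothing more can be done
None
```

I handed the job in at about 21 s of the 64 s allowed. The bright stub is clamped in the jig, but the hand-in gives no verdict.

- **Stub:** I laid it in the saddles and slid it along with a light 6 N grip. The push levelled off at about 8.5 N as the hand slipped on the pipe, so I took it as home. After release, the picture showed its end flush with the red stop.
- **Flap:** I pushed it over with the closed fingers until the force on them dropped to about zero. It then snapped shut on its own while I held still.
- **Last views:** In the scene and wrist views, the flap lies level on the stub, the stub is against the stop and the arm is clear. In the end views, nothing else on the bench looked moved; the rusty stub and spanner were not in them.

**Not confirmed:**
- **Push on the flap:** the highest reading was about 17.5 N (12.7 N sideways, 12.1 N upwards). That is higher than I wanted and close to the 20 N limit, and I only read the force at the end of each move.
- **Final fit:** I judged the 2 mm gap at the stop and the flap's hold-down force by eye and by feel, and did not measure either.

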